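Draw the damper that will not go home partway out of its dashpot and hold it

ROBOT

A 6-joint arm with a two-finger parallel gripper is mounted at the origin on the work surface; the furniture and walls round the work are solid. World frame = base frame: x ahead of the robot, y to its left, z up, the work surface at z = 0. Lengths are in m, angles in degrees, forces in N, time in s.
With the tool pointing down it reaches from about 0.4 to 0.825 m from the base axis. Payload 7 kg.
Tool frame: the origin (TCP) lies at the centre of the arm's flange, where the gripper is bolted on; the fingertips stand 178 mm ahead of it and the grasp point (between the pads) lies 159 mm ahead of it (tip_reach is the distance from the TCP to the fingertips, in m); z points along the fingers, y is the line along which they close (so a half turn about z gives the same grasp; the last joint's range is limited). The gripper opens to 88 mm and grips with 3 to 60 N. Pads are 19 mm wide; open, the fingers measure 130 mm over their backs; the gripper's body (78 mm by 193 mm) begins 47 mm behind the grasp point.
Start: joints at [79.933, 20.546, 0.682, 0, -70.136, -16.507], TCP at [0.302, 0.604, 0.405] pointing down, gripper open.
Joint ranges: [-176.03, 176.03], [-82.01, 121.73], [-58.28, 71.71], [-173.87, 95.51], [-174.79, -0.11], [-173.66, 173.66]. Speed limits (degrees/s): [136.94, 136.94, 172.46, 180, 180, 180].

INTERFACE

Orientations are given as [roll, pitch, yaw] about the fixed x, y, z axes, in that order (R = Rz(yaw) Ry(pitch) Rx(roll)).
In Python, from plant import * gives the robot as it stands.
- The arm moves only by the shell command python3 -m handwheel 'ROWS'. ROWS is JSON, a list of rows, each a list of 7 numbers: the opening, from -1 (shut) to 1 (fully open), then the shift along the tool's x, y, z as a fraction of full scale, then the turn, a rotation vector about the tool's x, y, z as a fraction of full scale. A call has 1 to 5 rows; each row shifts and turns the commanded pose from where the row before left it, along the tool's axes as they then stand; what a row does not reach is not made up. Full scale, the value 1, is 0.025 m for a shift and 6 degrees for a turn. A row lasts 1/8 s, in which the tool goes at most 62.5 mm and 10.7 degrees, less where a joint would pass 70% of its speed; a pose out of reach is approached as far as the arm can. A call with a number of a shift or a turn outside -1 to 1 is refused whole. A call with a gripper value outside its range is refused whole. The fingers move at their own pace and stop on an object; the grip force is fixed at half the most. Time passes only in rows, so rows that do not move let the fingers close. It gives the time, the measured TCP pose, the force, the opening and the grip force at its end, in the units of the state.
- get_obs(): the state, without advancing time (a new reading comes with each control period).
- snapshot(name): name is "scene" or "top" or "wrist"; returns a dict with "color" (400x640x3 uint8, red, green, blue), "fx", "fy", "cx", "cy" (pixels), "R" (3x3) and "t" (3): a world point X has camera coordinates R X + t; the wrist camera has in their place "tool_from_camera" (4x4, takes a point from camera to tool coordinates, whose origin is the TCP and whose axes are the flange's). Camera axes: x right, y down, z forward; pixel columns grow to the right and rows downward; lengths in m; the calibration is good to about 2 mm. A picture is of the moment at which its call begins: read the wrist's pose just before it. There is no depth.
- close_job(): hands the job in; it is judged then, once.
The state is a dict: "clock": time; "joint_pos": joint angles; "qvel": joint speeds; "tau": joint torques, N m; "tool_pos": TCP position; "orientation": TCP orientation; "force": force on the tool from outside, world axes, zero at the start; "moment": the same for the moment, N m; "opening": finger opening in m; "gripper_force": force on a finger pad.
Only numpy, scipy, OpenCV 4.12 (cv2) and the standard library are available. Lean on these libraries where they do the work, as an engineer would, in place of code of your own. Each camera call takes 0.05 s, during which the arm holds its last target. There are 200 camera calls.

TASK

Both carburettors have their damper caps unscrewed, but only one damper has dropped home with its cap down on the neck; the other stands a finger's width proud. Draw the proud damper straight up along its leaning bore, without forcing or cocking it, until about 35 mm shows between neck and cap, so that nearly the whole steel stem can be wiped while the brass valve at its foot stays in the bore. Leave the other damper seated and nothing else disturbed, and finish still holding the damper there by its cap; do not let go.

Things in the scene. Friction and masses are not known exactly. Their poses are not given: they have to be found in the camera images.
- dashpot_a: Fixed aluminium dashpot on one of the two carburettors (left or right varies), 100 mm high: foot flange 87 mm across, dome 75 mm, neck 25 mm for the top 26 mm. Origin: centre of the neck's flat rim, about 204 mm above the bench. z is the axis of the 15.5 mm bore, pointing out of the neck; it leans 20 deg from vertical towards this body's -x (world -x within 25 deg).
- damper_a: Loose damper in dashpot a, 0.13 kg, slides freely. Brass cap 24 mm across (top 5 mm: 19), 20 mm high; under it steel stem 9 mm x 40 mm, then brass valve 14 mm x 30 mm running in the bore. Origin: centre of the cap's underside; z out through the cap top. Its height on the dashpot's z: 0 seated, about 12 mm proud (find out which one is), 40 mm when the valve reaches the rim. Play lets it lean 4 deg.
- dashpot_b: Fixed aluminium dashpot on one of the two carburettors (left or right varies), 100 mm high: foot flange 87 mm across, dome 75 mm, neck 25 mm for the top 26 mm. Origin: centre of the neck's flat rim, about 204 mm above the bench. z is the axis of the 15.5 mm bore, pointing out of the neck; it leans 20 deg from vertical towards this body's -x (world -x within 25 deg).
- damper_b: Loose damper in dashpot b, 0.13 kg, slides freely. Brass cap 24 mm across (top 5 mm: 19), 20 mm high; under it steel stem 9 mm x 40 mm, then brass valve 14 mm x 30 mm running in the bore. Origin: centre of the cap's underside; z out through the cap top. Its height on the dashpot's z: 0 seated, about 12 mm proud (find out which one is), 40 mm when the valve reaches the rim. Play lets it lean 4 deg.
- bowl_lid_a: Bystander: grey metal float chamber lid, 76x73x28 mm, lying flat on the bench between the carburettors; origin under its centre. Leave it.
- float_bowl_a: Bystander: grey metal float chamber lying on its side, 89x95x74 mm, beyond the carburettors; origin under its centre. Leave it.
- spray_can: Bystander: standing aerosol can, 66 mm in diameter, 197 mm tall, at the far left; origin under its centre. Leave it.

How it is judged:
By the outcome, as a careful person would: the job done as asked, in the order asked, and still so for the second after the job is handed in, while the arm keeps its last pose, push and grip.
It also fails if it takes over 32 s, if anything falls off the work surface, if the arm or the gripper's body presses on something with over 40 N, if the wrist force passes 120 N, or if a joint passes its speed limit or range.

## Working session

There is one attempt and no reset: what is moved stays moved. The work goes in short steps, Python scripts to look and compute and a shell command to move; the robot and the scene stay as the last step left them, time stands still between calls to the robot, and variables do not carry over. Pictures are saved under pics/ and viewed, at most 10 in all, crops included, and the job is handed in when it is done.

```bash
mkdir -p pics; ls; python3 - <<'E'
from plant import *
import cv2
o=get_obs();print(o)
for n in("scene","top"):
    s=snapshot(n);cv2.imwrite(f"pics/{n}0.png",s["color"][:,:,::-1]);print(n,s["fx"],s["cx"],s["cy"],s["R"],s["t"])
E
```

```text
pics
{'clock': 0.0, 'joint_pos': array([ 7.99333618e+01,  2.05906771e+01,  6.33602751e-01, -2.04344825e-02,
       -7.01343645e+01, -1.65069472e+01]), 'qvel': array([-0.00587127, -0.00869294,  0.07416025,  0.03249622,  0.01277569,
       -0.09477842]), 'tau': array([-1.54633934e-03, -5.82724714e+01,  2.93052953e+01,  6.99731693e+00,
        6.71006273e-03, -1.73979934e-04]), 'tool_pos': array([0.30187154, 0.60351999, 0.40372871]), 'orientation': array([ 1.79906871e+02, -7.56524538e-03, -2.65805386e+01]), 'force': array([ 0.23383715, -0.42368128, -0.65087609]), 'moment': array([ 0.01324347,  0.02844515, -0.00497782]), 'gripper_force': 0.0, 'opening': 0.08753530555055447}
scene 453.45840878636074 312.00745695461086 198.54949528037395 [[ 0.71739469 -0.69658306  0.0108119 ]
 [-0.37298035 -0.3971392  -0.83855001]
 [ 0.58841356  0.59753869 -0.54471735]] [-0.30415411  0.39473546  0.70541518]
top 435.8837203461199 320.6373946751203 200.14846646650577 [[ 0.01335413 -0.99990732 -0.00264946]
 [-0.99157248 -0.01290125 -0.12890921]
 [ 0.12886308  0.0043486  -0.99165286]] [0.13168474 0.56552895 1.12784118]
```

View pics/scene0.png

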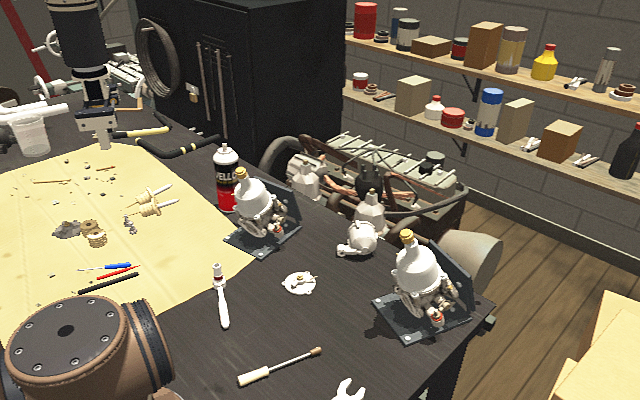

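View pics/top0.png

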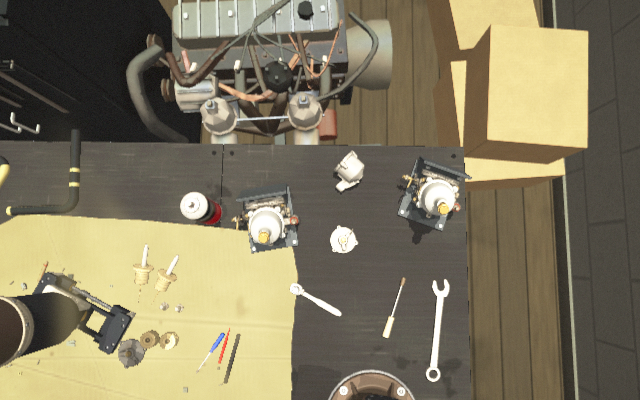

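The scene view shows the left cap near (240,173) and the right one near (407,236). In the top view they are at (264,238) and (443,209). I'll enlarge both caps in both views to see which is proud.

```bash
python3 - <<'E'
import cv2,numpy as np
s=cv2.imread("pics/scene0.png");t=cv2.imread("pics/top0.png")
def c(i,u,v,w=25,k=8): return cv2.resize(i[v-w:v+w,u-w:u+w],(400,300) if 0 else (300,300),interpolation=cv2.INTER_CUBIC)
cv2.imwrite("pics/crop0.png",np.vstack([np.hstack([c(s,242,182),c(s,409,248)]),np.hstack([c(t,264,230),c(t,440,202)])]))
E
```

```text
(no output)
```

View pics/crop0.png

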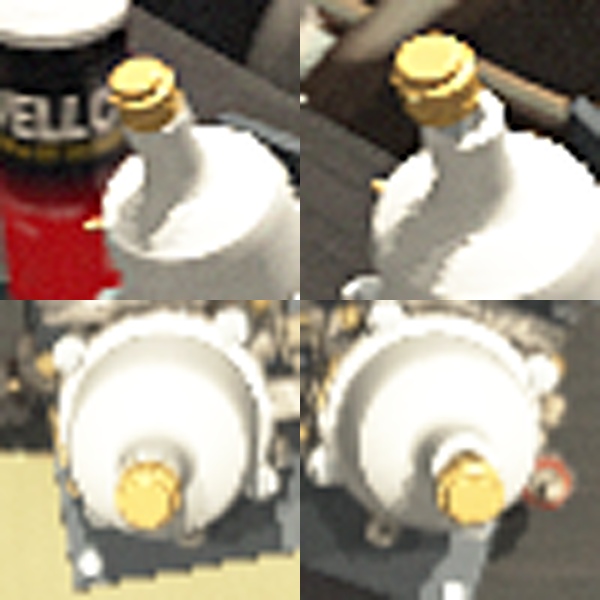

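```bash
cat > h.py <<'E'
from plant import *
import numpy as np,cv2
from scipy.spatial.transform import Rotation as Ro
def ray(s,p,T=None):
    d=np.array([(p[0]-s["cx"])/s["fx"],(p[1]-s["cy"])/s["fy"],1])
    if T is not None: return T[:3,3],T[:3,:3]@d/np.linalg.norm(d)
    R=np.array(s["R"]);d=R.T@d
    return -R.T@np.array(s["t"]),d/np.linalg.norm(d)
def tri(*rs):
    A=sum(np.eye(3)-np.outer(d,d) for c,d in rs);b=sum((np.eye(3)-np.outer(d,d))@c for c,d in rs)
    x=np.linalg.solve(A,b);return x,[np.linalg.norm(np.cross(d,x-c)) for c,d in rs]
def tool():
    o=get_obs();T=np.eye(4);T[:3,:3]=Ro.from_euler('xyz',o["orientation"],degrees=True).as_matrix();T[:3,3]=o["tool_pos"];return T
def todo(Tgt):  # shift in the tool axes (rows of full scale) and turn
    T=tool();d=np.linalg.inv(T)@Tgt
    print("shift/25mm",(d[:3,3]/.025).round(2),"turn/6deg",(Ro.from_matrix(d[:3,:3]).as_rotvec(degrees=True)/6).round(2))
E
python3 - <<'E'
from h import *
a=snapshot("scene");b=snapshot("top")
for n,p,q in(("L",(240.3,170),(263.7,236.7)),("R",(406.5,232.5),(443.3,207.8))):
    print(n,*tri(ray(a,p),ray(b,q)))
w=snapshot("wrist");print(w["tool_from_camera"],w["fx"])
E
```

```text
L [0.4556357  0.26455373 0.21882086] [np.float64(0.0008842983114020025), np.float64(0.0008842983114021158)]
R [ 0.52522555 -0.13441336  0.2284885 ] [np.float64(1.6360497901526353e-05), np.float64(1.6360497901565818e-05)]
[[ 8.92363751e-04 -9.67613012e-01 -2.52436650e-01  6.71200173e-02]
 [ 9.99999566e-01  9.30658048e-04 -3.22990850e-05  2.12302428e-05]
 [ 2.66185215e-04 -2.52436512e-01  9.67613423e-01  2.11859322e-02]
 [ 0.00000000e+00  0.00000000e+00  0.00000000e+00  1.00000000e+00]] 326.46319570395775
```

Triangulation puts the right cap top 10 mm higher than the left (0.228 against 0.219), so the right damper is the proud one. I'll go to a look pose above it, with the yaw near 0.

```bash
python3 -m handwheel '[[1,0,0,-0.8,0,0,-0.89],[1,0,0,-0.8,0,0,-0.89],[1,0,0,-0.8,0,0,-0.89],[1,0,0,-0.8,0,0,-0.89],[1,0,0,-0.8,0,0,-0.89]]' | tail -3
python3 -m handwheel '[[1,0.6,1,0,0,0,0],[1,0.6,1,0,0,0,0],[1,0.6,1,0,0,0,0],[1,0.6,1,0,0,0,0],[1,0.6,1,0,0,0,0]]' | tail -3
python3 -m handwheel '[[1,0.55,1,0,0,0,0],[1,0.55,1,0,0,0,0],[1,0.55,1,0,0,0,0],[1,0.55,1,0,0,0,0],[1,0.55,1,0,0,0,0]]' | tail -3
```

```text
force: [-0.4, -0.3, -0.9]
opening: 0.0879
gripper_force: 0.0
force: [0.6, 0.1, -0.3]
opening: 0.0876
gripper_force: 0.0
force: [0.4, -0.4, -0.3]
opening: 0.0877
gripper_force: 0.0
```

```bash
python3 -m handwheel '[[1,0,1,0,0,0,0],[1,0,1,0,0,0,0],[1,0,1,0,0,0,0],[1,0,1,0,0,0,0],[1,0,1,0,0,0,0]]' >/dev/null
python3 -m handwheel '[[1,0,1,0,0,0,0],[1,0,1,0,0,0,0],[1,0,1,0,0,0,0],[1,0,1,0,0,0,0],[1,0,1,0,0,0,0]]' >/dev/null
python3 -m handwheel '[[1,0,1,0,0,0,0],[1,0,1,0,0,0,0],[1,0,1,0,0,0,0],[1,0,1,0,0,0,0],[1,0,0.6,0,0,0,0]]' >/dev/null
python3 -m handwheel '[[1,0,0,0.4,0,0.85,0],[1,0,0,0.4,0,0.85,0],[1,0,0,0.4,0,0.85,0],[1,0,0,0.4,0,0.8,0],[1,0,0,0,0,0,0]]'
python3 - <<'E'
from h import *
T=tool();w=snapshot("wrist");cv2.imwrite("pics/w1.png",w["color"][:,:,::-1]);np.save("T1.npy",T)
print(T.round(4),w["fx"],w["fy"],w["cx"],w["cy"])
E
```

```text
clock: 4.62
tool_pos: [0.4514, -0.0116, 0.4644]
orientation: [179.9, -20.0, 0.2]
force: [-0.3, -0.2, -1.1]
opening: 0.0877
gripper_force: 0.0
[[ 9.397e-01  2.600e-03  3.421e-01  4.514e-01]
 [ 2.800e-03 -1.000e+00  0.000e+00 -1.160e-02]
 [ 3.421e-01  9.000e-04 -9.397e-01  4.644e-01]
 [ 0.000e+00  0.000e+00  0.000e+00  1.000e+00]] 326.46319570395775 326.46319570395775 311.737316444933 196.20752680941783
```

View pics/w1.png

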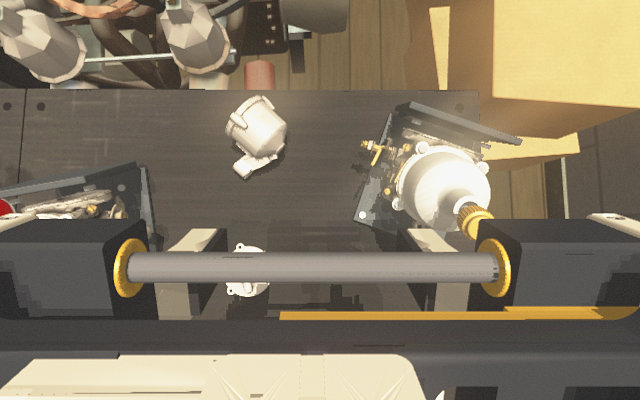

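I stopped 0.12 m short of it in y. The wrist view shows the right carburettor's cap at (476,218) and the dome around (443,185). I'll shift the rest of the way and look from centred.

```bash
python3 -m handwheel '[[1,0,1,0,0,0,0],[1,0,1,0,0,0,0],[1,0,1,0,0,0,0],[1,0,1,0,0,0,0],[1,0,0.9,0,0,0,0]]' >/dev/null
python3 -m handwheel '[[1,0,0,0,0,0,0]]'
python3 - <<'E'
from h import *
T=tool();w=snapshot("wrist");c=w["color"][:,:,::-1].copy();np.save("T2.npy",T);cv2.imwrite("pics/w2.png",c)
t=snapshot("top");cv2.imwrite("pics/top2.png",t["color"][:,:,::-1])
a=cv2.resize(c[80:280,220:420],(600,600),interpolation=cv2.INTER_CUBIC)
cv2.imwrite("pics/w2c.png",a)
# where the triangulated cap should be seen
W=T@np.array(w["tool_from_camera"]);X=np.linalg.inv(W)@[.5252,-.1344,.2285,1]
print(X[0]/X[2]*w["fx"]+w["cx"],X[1]/X[2]*w["fy"]+w["cy"])
E
```

```text
clock: 5.42
tool_pos: [0.4531, -0.1345, 0.4658]
orientation: [-180.0, -20.0, -0.0]
force: [-0.3, -0.7, 0.3]
opening: 0.0876
gripper_force: 0.0
312.10630029602527 224.2301531409335
```

View pics/w2c.png

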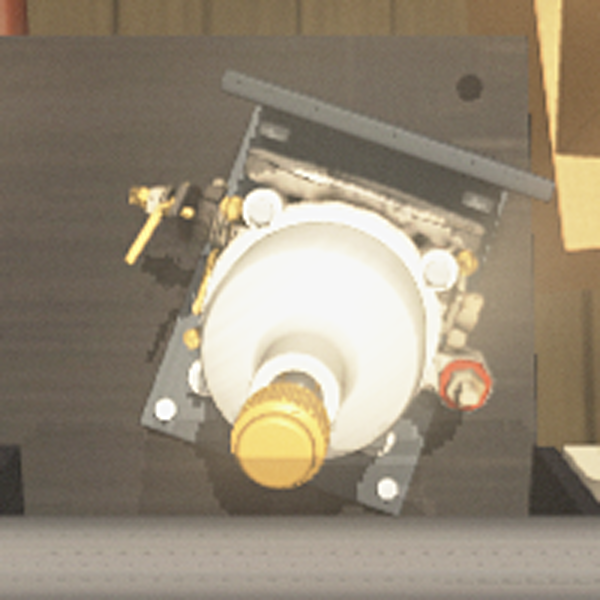

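The cap stands proud: stem and neck rim show beneath it, cap top centre at (312.7,230.7). The shield and base bolts show the body yawed about -19°, so the lean is towards -x and +y.

```bash
python3 - <<'E'
from h import *
w=snapshot("wrist");T=np.load("T2.npy")@np.array(w["tool_from_camera"])
px=lambda c:(220+c[0]/3-.33,80+c[1]/3-.33)
def onz(p,z): c,d=ray(w,p,T);return c+d*(z-c[2])/d[2]
A,B=onz(px((165,408)),.02),onz(px((387,488)),.02);v=A-B;print("bolts",A,B,np.degrees(np.arctan2(-v[0],v[1])))
for z in(.1,.2):
    A,B=onz(px((228,78)),z),onz(px((550,190)),z);v=A-B;print("shield",z,np.degrees(np.arctan2(-v[0],v[1])))
a=snapshot("scene");b=snapshot("top")
P,e=tri(ray(w,px((278,452)),T),ray(a,(406.5,232.5)),ray(b,(443.3,207.8)));print("cap top",P,e)
for z in(.115,.13):
    F=onz(px((313,333)),z);d=P-F;print("dome",F,d,"yaw",np.degrees(np.arctan2(-d[1],-d[0])),"lean",np.degrees(np.arctan2(np.hypot(*d[:2]),d[2])))
E
```

```text
bolts [ 0.53874579 -0.08305038  0.02      ] [ 0.50253866 -0.18436118  0.02      ] -19.666213749736144
shield 0.1 -19.662313364755857
shield 0.2 -19.662313364755857
cap top [ 0.52310584 -0.13466095  0.2300038 ] [np.float64(0.0023515755075506194), np.float64(0.0008595666744560404), np.float64(0.0020624476309854443)]
dome [ 0.56271848 -0.1473972   0.115     ] [-0.03961264  0.01273624  0.1150038 ] yaw -17.8236199238088 lean 19.89073755389472
dome [ 0.56103686 -0.14684177  0.13      ] [-0.03793101  0.01218081  0.1000038 ] yaw -17.80342125981094 lean 21.721020025992203
```

```bash
cat >> h.py <<'E'
YAW,LEAN=-19.2,20
RT=Ro.from_euler('ZYX',[YAW,-LEAN,180],degrees=True).as_matrix()
AX=-RT[:,2]
P=np.array([.5231,-.1347,.2300])
def pose(up):  # grasp point "up" m above the cap top on the axis
    G=np.eye(4);G[:3,:3]=RT;G[:3,3]=P+AX*(up+.159);return G
E
python3 - <<'E'
from h import *
print(AX);todo(pose(.055))
E
```

```text
[-0.32299574  0.11247902  0.93969262]
shift/25mm [-0.42 -0.9   1.31] turn/6deg [-1.11 -0.01  3.03]
```

```bash
python3 -m handwheel '[[1,-0.21,-0.45,0.65,0,0,0],[1,-0.21,-0.45,0.65,0,0,0],[1,0,0,0,-0.37,0,1],[1,0,0,0,-0.37,0,1],[1,0,0,0,-0.37,0,1]]' 
python3 -m handwheel '[[1,0,0,0,0,0,0],[1,0,0,0,0,0,0]]'>/dev/null
python3 - <<'E'
from h import *
todo(pose(-.005))
a=snapshot("scene");b=snapshot("top");T=tool();w=snapshot("wrist");np.save("T3.npy",T)
c=lambda s,u,v,W:cv2.resize(s["color"][max(v-W,0):v+W,u-W:u+W,::-1],(390,390),interpolation=cv2.INTER_CUBIC)
cv2.imwrite("pics/c3.png",np.hstack([c(a,407,236,50),c(w,312,230,80)]))
E
```

```text
clock: 6.3
tool_pos: [0.4539, -0.1103, 0.4312]
orientation: [179.9, -20.1, -19.2]
force: [-0.3, -0.0, -0.1]
opening: 0.0878
gripper_force: 0.0
shift/25mm [-0.01  0.    2.4 ] turn/6deg [-0.01 -0.02  0.05]
```

View pics/c3.png

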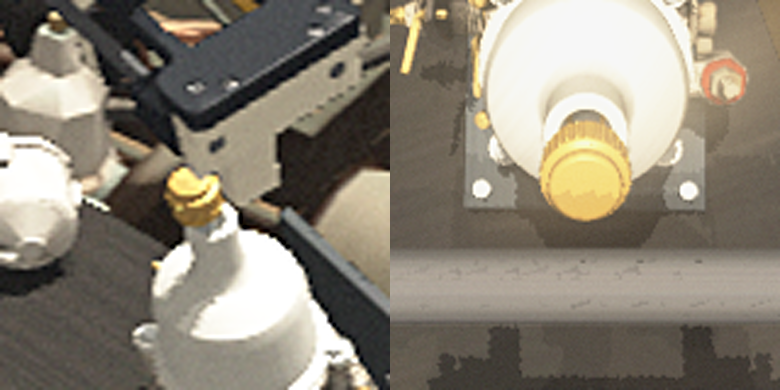

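The cap is centred on the finger midline (column 312) and about 4 px low, which is about 1.5 mm towards tool -x. The lean and yaw match the dome and bolts, so I'll go down the axis and close gently.

```bash
python3 -m handwheel '[[1,-0.06,0,0.6,0,0,0],[1,0,0,0.6,0,0,0],[1,0,0,0.6,0,0,0],[1,0,0,0.6,0,0,0],[0.2,0,0,0,0,0,0]]'
python3 -m handwheel '[[0.0,0,0,0,0,0,0],[-0.2,0,0,0,0,0,0],[-0.3,0,0,0,0,0,0],[-0.35,0,0,0,0,0,0]]'
python3 -m handwheel '[[-0.4,0,0,0,0,0,0],[-0.42,0,0,0,0,0,0],[-0.44,0,0,0,0,0,0]]'
```

```text
clock: 7.32
tool_pos: [0.4719, -0.1176, 0.3733]
orientation: [179.9, -20.0, -19.0]
force: [-0.8, 0.8, 0.1]
opening: 0.0822
gripper_force: 0.0
clock: 7.82
tool_pos: [0.472, -0.1173, 0.3745]
orientation: [179.9, -20.1, -19.0]
force: [-0.6, -0.9, 0.1]
opening: 0.043
gripper_force: 0.0
clock: 8.2
tool_pos: [0.472, -0.1174, 0.3742]
orientation: [179.9, -20.1, -19.0]
force: [-0.1, 0.1, -0.4]
opening: 0.025
gripper_force: 0.0
```

```bash
python3 -m handwheel '[[-0.48,0,0,0,0,0,0],[-0.5,0,0,0,0,0,0],[-0.5,0,0,0,0,0,0]]'
python3 -m handwheel '[[-1,0,0,0,0,0,0],[-1,0,0,0,0,0,0]]'
python3 - <<'E'
from h import *
o=get_obs();print(o["force"],o["moment"],"tool:",tool()[:3,:3].T@o["force"])
a=snapshot("scene");w=snapshot("wrist")
c=lambda s,u,v,W:cv2.resize(s["color"][max(v-W,0):v+W,u-W:u+W,::-1],(390,390),interpolation=cv2.INTER_CUBIC)
cv2.imwrite("pics/c4.png",np.hstack([c(a,407,236,50),c(w,312,230,80)]))
E
```

```text
clock: 8.57
tool_pos: [0.4721, -0.1173, 0.3742]
orientation: [179.9, -20.1, -19.0]
force: [-0.2, -0.4, 0.0]
opening: 0.0233
gripper_force: 30.0
clock: 8.82
tool_pos: [0.4721, -0.1173, 0.3742]
orientation: [179.9, -20.1, -19.0]
force: [-0.0, -0.4, -0.0]
opening: 0.0234
gripper_force: 30.0
[-0.00469818 -0.38170117 -0.0312877 ] [0.48272439 1.0311472  0.0472665 ] tool: [0.10201912 0.36225874 0.07111597]
```

View pics/c4.png

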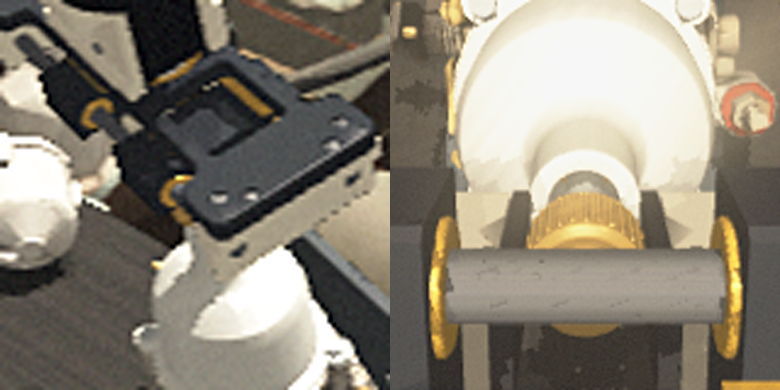

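The pads hold the cap at 23.4 mm opening and 30 N, with almost no side force. Stem and rim show clear below. I'll draw up the axis slowly, watching the force.

```bash
python3 -m handwheel '[[-1,0,0,-0.1,0,0,0],[-1,0,0,-0.1,0,0,0]]'
python3 -m handwheel '[[-1,0,0,-0.1,0,0,0],[-1,0,0,-0.1,0,0,0],[-1,0,0,0,0,0,0]]'
python3 -m handwheel '[[-1,0,0,-0.1,0,0,0],[-1,0,0,-0.1,0,0,0],[-1,0,0,0,0,0,0]]'
python3 - <<'E'
from h import *
o=get_obs();print(o["moment"],"tool:",tool()[:3,:3].T@o["force"])
E
```

```text
clock: 9.18
tool_pos: [0.4703, -0.1168, 0.3789]
orientation: [179.9, -20.1, -19.0]
force: [1.7, -0.7, -3.2]
opening: 0.023
gripper_force: 30.0
clock: 9.55
tool_pos: [0.4687, -0.1162, 0.384]
orientation: [179.9, -20.1, -19.0]
force: [-0.3, -0.2, -0.5]
opening: 0.0228
gripper_force: 30.0
clock: 9.93
tool_pos: [0.4672, -0.1156, 0.3886]
orientation: [179.9, -20.1, -19.0]
force: [1.0, -0.3, 0.3]
opening: 0.0229
gripper_force: 30.0
[ 0.35743798  1.17893076 -0.04998125] tool: [ 1.07973768 -0.0358567   0.06875915]
```

```bash
python3 -m handwheel '[[-1,0,0,-0.1,0,0,0],[-1,0,0,-0.1,0,0,0],[-1,0,0,0,0,0,0]]'
python3 - <<'E'
from h import *
o=get_obs();T=tool();np.save("T5.npy",T);a=snapshot("scene");w=snapshot("wrist");cv2.imwrite("pics/w5.png",w["color"][:,:,::-1]);print("tool:",T[:3,:3].T@o["force"])
c=lambda s,u,v,W:cv2.resize(s["color"][max(v-W,0):v+W,u-W:u+W,::-1],(390,390),interpolation=cv2.INTER_CUBIC)
cv2.imwrite("pics/c5.png",np.hstack([c(a,407,246,40),c(w,312,190,50)]))
E
```

```text
clock: 10.3
tool_pos: [0.4655, -0.1151, 0.3933]
orientation: [179.9, -20.1, -19.0]
force: [-0.5, 0.7, -0.4]
opening: 0.0228
gripper_force: 30.0
tool: [-0.74201765 -0.49459838  0.12439476]
```

View pics/c5.png

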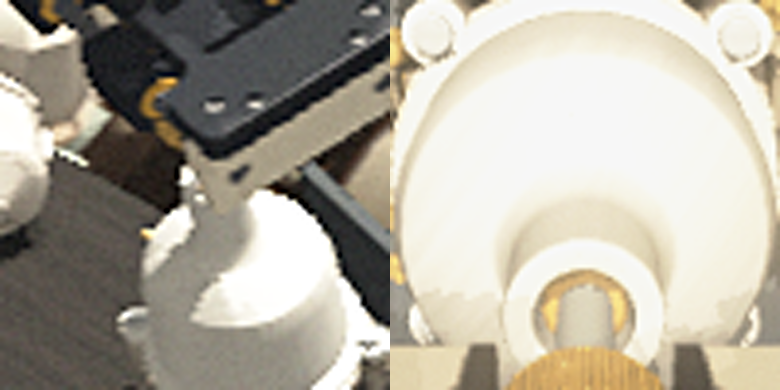

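The stem is clear and the brass valve's top shows inside the bore at about (312,218), still below the rim. The draw so far is 20.3 mm, so about 32 mm shows. I'll take one close look to check the valve's depth.

```bash
python3 - <<'E'
import cv2,numpy as np
w=cv2.imread("pics/w5.png");c=w[196:236,284:340].astype(float)
c=np.clip((c/255)**2*255,0,255).astype(np.uint8)
cv2.imwrite("pics/z5.png",cv2.resize(c,(784,560),interpolation=cv2.INTER_CUBIC))
E
```

```text
(no output)
```

View pics/z5.png

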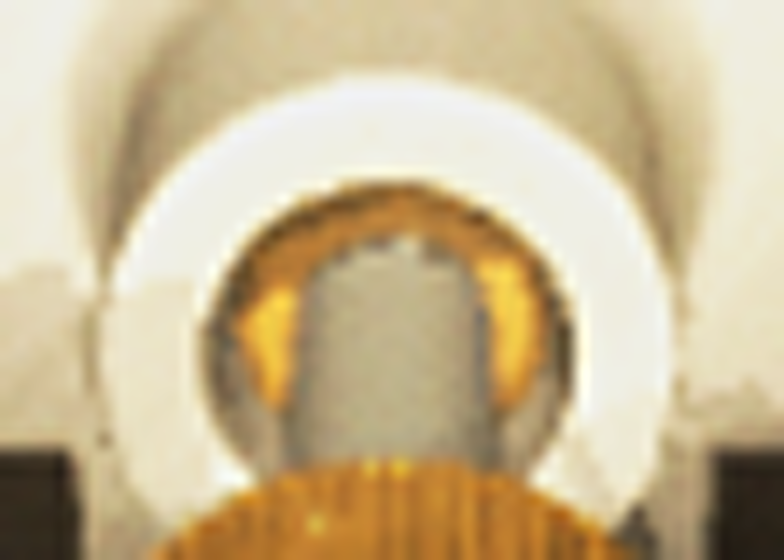

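The rim sits about 0.203 m along the tool axis and the cap underside about 0.170 m, so the gap is about 32–33 mm. That agrees with the initial 12 mm (seated left cap as reference) plus 20.3 mm drawn. The valve top is still a few mm below the rim, so I'll draw about 2.5 mm more, then hold.

```bash
python3 -m handwheel '[[-1,0,0,-0.05,0,0,0],[-1,0,0,-0.05,0,0,0],[-1,0,0,0,0,0,0],[-1,0,0,0,0,0,0]]'
python3 - <<'E'
from h import *
o=get_obs();T=tool();print("tool:",T[:3,:3].T@o["force"],"drawn",np.linalg.norm(T[:3,3]-[.4721,-.1173,.3742]))
w=snapshot("wrist");a=snapshot("scene")["color"];o=cv2.imread("pics/scene0.png")[:,:,::-1]
c=w["color"][196:236,284:340,::-1].astype(float);c=((c/255)**2*255).astype(np.uint8)
cv2.imwrite("pics/z6.png",cv2.resize(c,(784,560),interpolation=cv2.INTER_CUBIC))
print("left carb change",np.abs(a[155:250,225:300].astype(int)-o[155:250,225:300]).mean())
E
```

```text
clock: 10.9
tool_pos: [0.4648, -0.1148, 0.3954]
orientation: [179.9, -20.1, -19.0]
force: [-0.4, -0.1, -1.3]
opening: 0.0227
gripper_force: 30.0
tool: [-0.75656231  0.25052822  1.14826331] drawn 0.02259376015224536
left carb change 3.3087719298245615
```

View pics/z6.png

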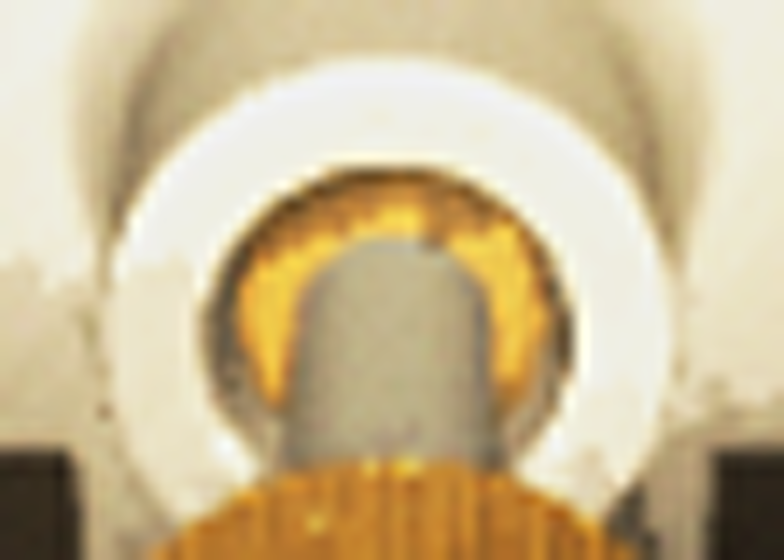

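The valve moved with the cap and its top is still just inside the bore. The stem stands centred and the side force is under 1 N, so I'm handing in here while still holding the cap.

```bash
python3 -c "from plant import *; print(close_job())"
```

```text
the job is handed in; nothing more can be done
None
```

I drew the right-hand (proud) damper 22.6 mm up its bore and handed the job in still holding it by the cap; about 34–35 mm of stem should show (an estimate, as I couldn't measure the gap closely), the brass valve is still in the bore, and I never went near the left damper.

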